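Find the worn jar seat on the capping jig

TASK

One of the three sprung black jar cushions on the green capping jig has a worn, soft spring. With the fingertips press each cushion well down and let it up again, one after the other from left to right as seen from the robot; then push the red tag in front of the softest cushion fully down to mark it for repair. Leave the other two tags up, grasp nothing, and leave the jars, tools and other things round the jig where they are.

Things in the scene. Friction and masses are not known exactly. Their poses are not given: they have to be found in the camera images.
- jig: fixed base plate of the capping jig, aluminium, 100 mm deep (x) by 345 mm wide (y), 12 mm high; origin at the centre of its underside, on the worktable. Three identical-looking seat units are bolted on it side by side, 115 mm apart along its y axis; +y is the left end as seen from the robot. It stands turned by up to 12 degrees.
- seat_a: seat unit A, a fixed green block 94 mm deep (x) by 72 mm wide (y), its top 81 mm above the worktable; origin on the table under the block's centre, axes as the jig's. Any unit may stand at the left, middle or right place; the springs look alike.
- seat_a_padtop (a point): centre of the top face of this unit's black round jar cushion (48 mm across), 18 mm behind (+x) the block's centre, 105 mm above the table when released; it moves with the cushion. The cushion stands 19 mm above a fixed steel collar 62 mm across.
- seat_a_pad (a joint): how far this unit's cushion is pressed straight down, m: 0 released, 0.014 at its stop; a spring returns it. All springs start to yield at about 0.5 N. A sound spring takes 4 N or more for the first 4 mm and 12 N or more to the stop; the one worn spring takes about 1.5 N for the first 4 mm and 4 N to the stop. A press of 3 mm or more counts as a try.
- seat_a_tagtop (a point): centre of the top face of this unit's red T-shaped tag (16 mm in x by 34 mm in y), 34 mm in front (-x) of the block's centre (52 mm from the cushion's centre), 106 mm above the table when up; it moves with the tag
- seat_a_tag (a joint): how far this unit's red tag is pushed straight down in its slot, m: 0 up, 0.014 fully down, where its head rests on the guide, its top face 92 mm above the table; friction of about 2.5 N keeps it where it is left
- seat_b: seat unit B, a fixed green block 94 mm deep (x) by 72 mm wide (y), its top 81 mm above the worktable; origin on the table under the block's centre, axes as the jig's. Any unit may stand at the left, middle or right place; the springs look alike.
- seat_b_padtop (a point): centre of the top face of this unit's black round jar cushion (48 mm across), 18 mm behind (+x) the block's centre, 105 mm above the table when released; it moves with the cushion. The cushion stands 19 mm above a fixed steel collar 62 mm across.
- seat_b_pad (a joint): how far this unit's cushion is pressed straight down, m: 0 released, 0.014 at its stop; a spring returns it. All springs start to yield at about 0.5 N. A sound spring takes 4 N or more for the first 4 mm and 12 N or more to the stop; the one worn spring takes about 1.5 N for the first 4 mm and 4 N to the stop. A press of 3 mm or more counts as a try.
- seat_b_tagtop (a point): centre of the top face of this unit's red T-shaped tag (16 mm in x by 34 mm in y), 34 mm in front (-x) of the block's centre (52 mm from the cushion's centre), 106 mm above the table when up; it moves with the tag
- seat_b_tag (a joint): how far this unit's red tag is pushed straight down in its slot, m: 0 up, 0.014 fully down, where its head rests on the guide, its top face 92 mm above the table; friction of about 2.5 N keeps it where it is left
- seat_c: seat unit C, a fixed green block 94 mm deep (x) by 72 mm wide (y), its top 81 mm above the worktable; origin on the table under the block's centre, axes as the jig's. Any unit may stand at the left, middle or right place; the springs look alike.
- seat_c_padtop (a point): centre of the top face of this unit's black round jar cushion (48 mm across), 18 mm behind (+x) the block's centre, 105 mm above the table when released; it moves with the cushion. The cushion stands 19 mm above a fixed steel collar 62 mm across.
- seat_c_pad (a joint): how far this unit's cushion is pressed straight down, m: 0 released, 0.014 at its stop; a spring returns it. All springs start to yield at about 0.5 N. A sound spring takes 4 N or more for the first 4 mm and 12 N or more to the stop; the one worn spring takes about 1.5 N for the first 4 mm and 4 N to the stop. A press of 3 mm or more counts as a try.
- seat_c_tagtop (a point): centre of the top face of this unit's red T-shaped tag (16 mm in x by 34 mm in y), 34 mm in front (-x) of the block's centre (52 mm from the cushion's centre), 106 mm above the table when up; it moves with the tag
- seat_c_tag (a joint): how far this unit's red tag is pushed straight down in its slot, m: 0 up, 0.014 fully down, where its head rests on the guide, its top face 92 mm above the table; friction of about 2.5 N keeps it where it is left
- tamper: jar tamper with a beech grip, 42 mm across, 83 mm tall, standing right of the jig; a bystander, not to be moved; origin at the centre of its underside
- salve_jar: small amber salve jar with a gold lid, 43 mm across, 44 mm tall, right of the jig; a bystander, not to be moved; origin at the centre of its underside
- balm_jar: amber balm jar with a gold lid, 59 mm across, 66 mm tall, left of the jig; a bystander, not to be moved; origin at the centre of its underside
- jar_lid: spare gold jar lid lying flat, 59 mm across, 14 mm high, right of the jig; a bystander, not to be moved; origin at the centre of its underside
- marker_pen: black and white marker pen lying in front of the jig, 120 mm long (along its y), 16 mm high; a bystander, not to be moved; origin at the centre of its underside
- bottle_cap: gold bottle cap, 31 mm across, 18 mm high, right of the jig; a bystander, not to be moved; origin at the centre of its underside

How it is judged:
By the outcome, as a careful person would: the job done as asked, in the order asked, and still so for the second after the job is handed in, with the robot touching nothing.
It also fails if it takes over 48 s, if anything falls off the work surface, if the arm or the gripper's body presses on something with over 40 N, if the wrist force passes 120 N, or if a joint passes its speed limit or range.

ROBOT

A 7-joint arm with a two-finger parallel gripper is mounted at the origin on a cart in front of the work surface, level with it; the furniture and walls round the work are solid. World frame = base frame: x ahead of the robot, y to its left, z up, the work surface at z = 0. Lengths are in m, angles in rad, forces in N, time in s.
With the tool pointing down it reaches from about 0.425 to 0.95 m from the base axis. Payload 4.7 kg.
Tool frame: the origin (TCP) lies between the finger pads; the fingertips stand 25 mm ahead of it and the grasp point (between the pads) lies 6 mm ahead of it; x points along the fingers, z is the direction in which the jaws open and shut, and the axes are right-handed (so a half turn about x gives the same grasp; the last joint's range is limited). The gripper opens to 85 mm and grips with 20 to 120 N. Pads are 22 mm wide; open, the fingers measure 114 mm over their backs; the gripper's body (76 mm by 85 mm) begins 54 mm behind the grasp point. The pads swing forward as they close: fully open they stand 13 mm farther back than shut.
Start: joints at [1.22, 0.469, -0.049, 1.532, 0.024, 1.141, -0.082], TCP at [0.214, -0.64, 0.256] pointing down, gripper open.
Joint ranges: [-2.59, 2.59], [-0.33, 1.99], [-1.39, 1.29], [0.1, 2.45], [-1.04, 4.18], [0.21, 1.99], [-2.66, 2.66]. Speed limits (rad/s): [2.57, 2.57, 3.14, 3.14, 3.14, 3.14, 3.14].

INTERFACE

Orientations are given as a 3x3 rotation matrix whose columns are the frame's x, y, z axes.
In Python, from rig import * gives the robot as it stands. Calls block until the motion is done:
- movep(position, orientation): joint-space move of the TCP to a pose.
- move_l(position, attitude=None, feed=0.15, until_force=None): straight line of the TCP; attitude=None keeps the orientation; feed is the mean speed in m/s. With until_force (N) it stops when the force on the tool has changed by that much, and returns True; else False.
- move_joints(angles): joint-space move.
- command_gripper(opening, newtons=None): finger opening in m; newtons is the grip in N (None keeps the last); returns when the fingers have stopped.
- sleep(seconds).
- inverse_kinematics(position, orientation): joint angles nearest the present ones, or None.
- sense(): the state.
- camera(name): name is "scene" or "top"; returns (picture, depth): 480x640x3 uint8, red, green, blue; 480x640 float32, m along the optical axis (not along the pixel's ray), 0 where there is no reading.
- camera_params(name): a dict with "K" (3x3 intrinsics, pixels), "position" and "rotation" of the camera in the world. Camera axes: x right, y down, z forward; pixel columns grow to the right and rows downward; lengths in m; the calibration is good to about 2 mm. A picture is of the moment at which its call begins. camera_params takes no time and is no camera call.
A pose or a line that the arm cannot do raises Unreachable and nothing moves.
- finish_job(): hands the job in, once; it reports no verdict.
The state is a dict: "time_s": time; "joint_pos": joint angles; "qd": joint speeds; "joint_efforts": joint torques, N m; "position": TCP position; "tcp_rot": TCP orientation; "wrist_force": force on the tool from outside, world axes, zero at the start; "ft_torque": the same for the moment, N m; "finger_gap": finger opening in m.
Only numpy, scipy, OpenCV 4.12 (cv2) and the standard library are available. Lean on these libraries where they do the work, as an engineer would, in place of code of your own. Each camera call takes 0.05 s, during which the arm holds its last target. There are 200 camera calls.

## Working session

There is one attempt and no reset: what is moved stays moved. The work goes in short steps, each a Python script; the robot and the scene stay as the last script left them, time stands still between calls to the robot, and variables do not carry over. Pictures are saved under pics/ and viewed, about 8 in all and at most 12, crops included, and the job is handed in when it is done.

```bash
mkdir -p pics
python3 - <<'E'
from rig import *
import cv2,numpy as np
for n in("scene","top"):
    p,d=camera(n); cv2.imwrite(f"pics/{n}0.png",p[:,:,::-1]); np.save(n+"_p.npy",p);np.save(n+"_d.npy",d)
    print(n,camera_params(n))
s=sense();print(s["time_s"],s["position"],s["tcp_rot"],s["wrist_force"],s["finger_gap"])
E
```

```text
scene {'K': array([[548.73985928,   0.        , 311.64356439],
       [  0.        , 548.73985928, 238.73915869],
       [  0.        ,   0.        ,   1.        ]]), 'position': array([-0.14941064, -1.04110152,  0.60846777]), 'rotation': array([[ 0.7976963 , -0.26069225,  0.54380158],
       [-0.60280662, -0.37079033,  0.70649749],
       [ 0.01745795, -0.89137763, -0.45292509]])}
top {'K': array([[449.39183783,   0.        , 322.76067623],
       [  0.        , 449.39183783, 245.97125877],
       [  0.        ,   0.        ,   1.        ]]), 'position': array([ 0.30445067, -0.22127956,  1.18063355]), 'rotation': array([[-0.01149398, -0.98509434,  0.17163048],
       [-0.99993266,  0.01104825, -0.00355202],
       [ 0.00160286, -0.17165975, -0.98515499]])}
0.1 [ 0.21337521 -0.63986944  0.25536539] [[-5.77877472e-04  9.48647937e-01  3.16333301e-01]
 [ 1.65490452e-03  3.16333828e-01 -9.48646494e-01]
 [-9.99998464e-01 -2.47000268e-05 -1.75272395e-03]] [0.1025891  0.40977269 0.47525011] 0.08548851477017348
```

View pics/scene0.png

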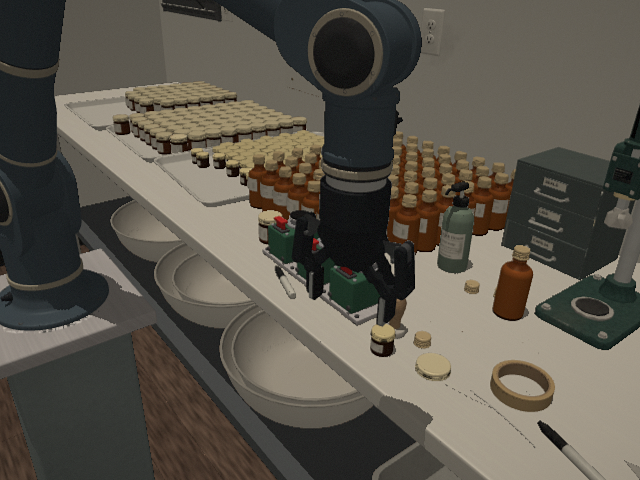

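View pics/top0.png

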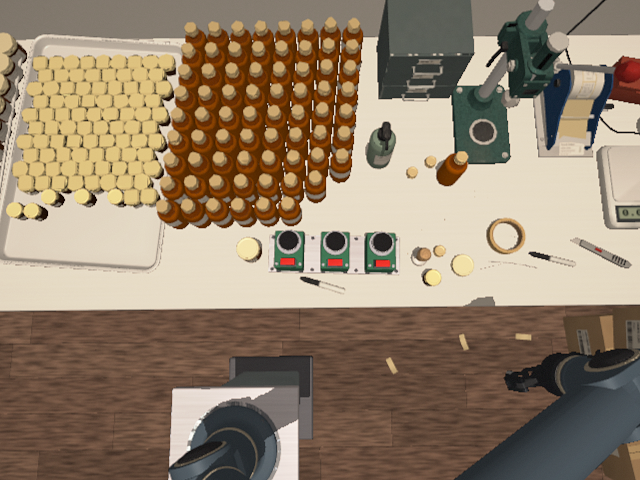

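The top view shows the jig with cushions at about (289,241), (335,243) and (381,244), and red tags at about (288,262), (335,265) and (383,265). The balm jar is left at (248,249) and the pen in front at (322,285). The tamper, jars and caps are at right (420–462, 250–278). In the scene view the gripper hides part of the jig.

```bash
cat > h.py <<'E'
import numpy as np,cv2
def ray(P,u,v,z):
    r=P["rotation"]@np.linalg.solve(P["K"],[u,v,1.]); o=P["position"]; return o+r*(z-o[2])/r[2]
def pt(P,u,v,d): return P["position"]+P["rotation"]@(np.linalg.solve(P["K"],[u,v,1.])*d)
def blobs(m,lo):
    n,l,s,c=cv2.connectedComponentsWithStats(m.astype(np.uint8)); return [(c[i],s[i,4],l==i) for i in range(1,n) if s[i,4]>=lo]
def reds(p,lo=15):
    p=p.astype(int); return blobs((p[:,:,0]>110)&(p[:,:,1]<70)&(p[:,:,2]<70),lo)
E
python3 - <<'E'
from rig import *
from h import *
P=camera_params("top");p=np.load("top_p.npy");d=np.load("top_d.npy")
T=[]
for c,a,m in reds(p):
    if not(250<c[1]<280 and 260<c[0]<410): continue
    print("tag",c.round(1),a,ray(P,*c,.106).round(4),"depth pt",pt(P,*c,np.median(d[m])).round(4));T.append(ray(P,*c,.106))
hh=p.astype(int)
m=np.zeros((480,640),bool);m[228:258,270:402]=1
m&=(hh.max(2)<55)&(hh[:,:,1]-hh[:,:,0]<12)
for c,a,k in blobs(m,80):
    q=np.where(k);e=cv2.minEnclosingCircle(np.c_[q[1],q[0]].astype(np.float32))
    print("pad",c.round(1),a,e,ray(P,*c,.105).round(4),"depth",pt(P,*c,np.median(d[k])).round(4))
b=cv2.resize(p[215:300,230:480,::-1],None,fx=3,fy=3,interpolation=cv2.INTER_CUBIC);cv2.imwrite("pics/crop.png",b)
E
```

```text
tag [287.4 261. ] 100 [ 0.4557 -0.1393  0.106 ] depth pt [ 0.4558 -0.1393  0.106 ]
tag [334.6 261.9] 96 [ 0.4523 -0.2532  0.106 ] depth pt [ 0.4522 -0.2532  0.1066]
tag [382.4 263. ] 96 [ 0.4484 -0.3684  0.106 ] depth pt [ 0.4484 -0.3684  0.1061]
pad [288.2 239.9] 260 ((288.0869445800781, 239.97825622558594), 9.139575004577637) [ 0.5078 -0.1411  0.105 ] depth [ 0.5076 -0.1412  0.106 ]
pad [335.  240.7] 262 ((335.0, 240.5), 9.34087085723877) [ 0.5045 -0.2552  0.105 ] depth [ 0.5043 -0.2552  0.1058]
pad [382.2 241.7] 256 ((382.21429443359375, 241.5), 9.134588241577148) [ 0.5008 -0.37    0.105 ] depth [ 0.5006 -0.3698  0.106 ]
```

View pics/crop.png

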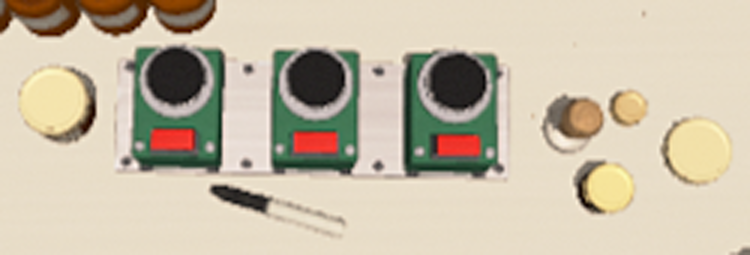

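The depth and ray results agree within 1 mm, and the 52 mm and 115 mm spacings check out, with a jig yaw of about -1.9°. Next I shut the fingers and move above the left cushion, checking the bottle heights behind it.

```bash
cat >> h.py <<'E'
TAG=np.array([[.4557,-.1393],[.4523,-.2532],[.4484,-.3684]])
PAD=np.array([[.5078,-.1411],[.5045,-.2552],[.5008,-.3700]])
yj=PAD[0]-PAD[2]; yj/=np.linalg.norm(yj)
X=np.array([0,0,-1.]);Z=np.array([-yj[0],-yj[1],0]);R=np.c_[X,np.cross(Z,X),Z]
E
python3 - <<'E'
from rig import *
from h import *
P=camera_params("top");d=np.load("top_d.npy")
q=[pt(P,u,v,d[v,u]) for v in range(170,235) for u in range(240,400) if d[v,u]>0]
q=np.array([a for a in q if a[2]>.02 and a[0]>.53]);i=q[:,0]<.62
print("bottles x<.62: maxz",q[i,2].max(),"min x of z>.1",q[q[:,2]>.1,0].min(), "max",q[:,2].max())
command_gripper(0.0,20)
s=sense();print(s["finger_gap"],s["time_s"])
p0=s["position"]
move_l([p0[0],p0[1],.30],feed=.2)
try: move_l([*PAD[0],.25],R,feed=.25)
except Unreachable as e:
    print("line no",e); movep([*PAD[0],.25],R)
s=sense();print(s["time_s"],s["position"],s["wrist_force"],s["tcp_rot"].round(3))
p,_=camera("scene");cv2.imwrite("pics/s1.png",p[:,:,::-1])
for c,a,m in reds(p): print(c,a)
E
```

```text
bottles x<.62: maxz 0.14998916630187398 min x of z>.1 0.5300627521052573 max 0.150236596450241
7.050490689669185e-05 0.8667
3.7083 [ 0.50743515 -0.1419224   0.25002036] [ 0.24557553 -1.57656917  0.03478794] [[-0.     0.999 -0.032]
 [-0.    -0.032 -0.999]
 [-1.    -0.     0.   ]]
[310.85964912 238.8245614 ] 57
[346.15789474 262.03947368] 76
```

View pics/s1.png

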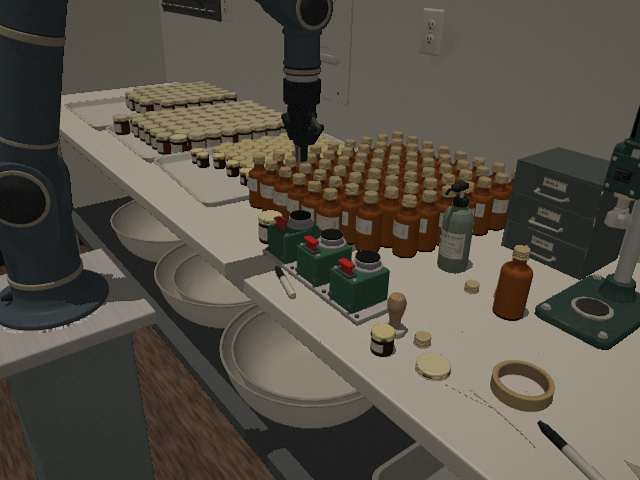

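The gripper is clear over the left cushion and the bottles reach 0.15 m, below the gripper's body. The scene view shows all three units, with red tags at about (281,221), (311,239) and (346,262). Now I press the left cushion.

```bash
cat >> h.py <<'E'
def press(xy,ztop,depth,step=.002,fmax=25):
    """Lower shut fingertips onto xy; log (tip z, Fz change) in steps; go up."""
    from rig import move_l,sense,sleep
    move_l([*xy,ztop+.025+.012],feed=.12); sleep(.15); f0=sense()["wrist_force"][2]; log=[]
    for z in np.arange(ztop+.002,ztop-depth-1e-4,-step):
        hit=move_l([*xy,z+.025],feed=.04,until_force=fmax); sleep(.1); s=sense()
        log.append((round((ztop+.025-s["position"][2])*1e3,1),round(s["wrist_force"][2]-f0,2)))
        if hit or log[-1][1]>fmax: break
    move_l([*xy,ztop+.025+.03],feed=.12); return log
E
python3 - <<'E'
from rig import *
from h import *
P=camera_params("scene")
for c in((310.86,238.82),(346.16,262.04)): print(ray(P,*c,.106).round(4))
print(press(PAD[0],.105,.012)); s=sense();print(s["time_s"],s["position"])
E
```

```text
[ 0.4524 -0.2567  0.106 ]
[ 0.4487 -0.3712  0.106 ]
[(np.float64(-2.0), np.float64(-0.15)), (np.float64(-0.1), np.float64(-0.11)), (np.float64(1.9), np.float64(1.55)), (np.float64(3.9), np.float64(1.29)), (np.float64(5.9), np.float64(2.3)), (np.float64(7.9), np.float64(1.98)), (np.float64(9.9), np.float64(2.86)), (np.float64(11.9), np.float64(3.33))]
8.4083 [ 0.50704108 -0.141032    0.15943021]
```

Left looks soft, at about 3.3 N for 12 mm. The scene view puts the tags within 3 mm of the top view (the centroids include tag sides). Next, the middle and right cushions.

Run:
```python
from rig import *
from h import *
for i in(1,2):
    move_l([*PAD[i],.17],R,feed=.15)
    print(i,[tuple(map(float,a)) for a in press(PAD[i],.105,.012)])
print(sense()["time_s"])
```

```text
1 [(-2.0, -0.49), (-0.1, 0.78), (1.7, 2.25), (3.8, 3.91), (5.7, 4.72), (7.4, 6.96), (9.2, 8.82), (11.0, 9.12)]
2 [(-2.0, -0.69), (-0.1, -0.04), (1.7, 1.4), (3.7, 5.13), (5.4, 5.65), (7.1, 8.42), (8.8, 9.25), (10.5, 11.09)]
18.2083
```

Clear result: left takes 3.3 N, against 9 N and 11 N for the others. Pushing the left tag down.

Run:
```python
from rig import *
from h import *
move_l([*TAG[0],.17],R,feed=.2)
print([tuple(map(float,a)) for a in press(TAG[0],.106,.018,.004,14)])
s=sense();p0=s["position"];print(s["time_s"])
move_l([p0[0],p0[1],.28],feed=.2); move_l([.42,-.62,.30],feed=.25)
sleep(.2)
P=camera_params("top");p,d=camera("top")
for c,a,m in reds(p):
    if 250<c[1]<280 and 260<c[0]<410: print(c.round(1),a,pt(P,*c,np.median(d[m])).round(4))
# displacement of surroundings vs. first top picture
D=cv2.absdiff(p,np.load("top_p.npy")).max(2)[215:300,230:480]; print("changed px",(D>40).sum(), [(np.round(c+[230,215]),a) for c,a,_ in blobs(D>40,4)])
q,_=camera("scene");cv2.imwrite("pics/s2.png",q[150:390,200:520,::-1].repeat(2,0).repeat(2,1))
cv2.imwrite("pics/t2.png",cv2.resize(p[215:300,230:480,::-1],None,fx=3,fy=3))
s=sense();print(s["time_s"],s["wrist_force"])
```

```text
[(-2.0, 0.75), (2.1, 0.96), (6.2, 0.18), (10.2, 1.37), (13.9, 2.66), (14.3, 37.6)]
22.8583
[287.5 261.7] 89 [ 0.456  -0.1387  0.0926]
[334.7 261.8] 91 [ 0.4526 -0.2534  0.1063]
[382.3 263. ] 95 [ 0.4483 -0.3683  0.1061]
changed px 3559 [(array([435., 263.]), np.int32(3494)), (array([287., 262.]), np.int32(53)), (array([477., 298.]), np.int32(11))]
25.9833 [0.74985428 0.0640371  0.22085948]
```

View pics/s2.png

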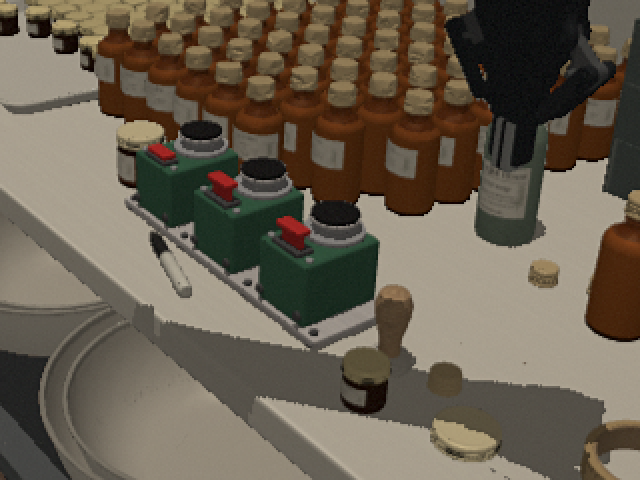

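View pics/t2.png

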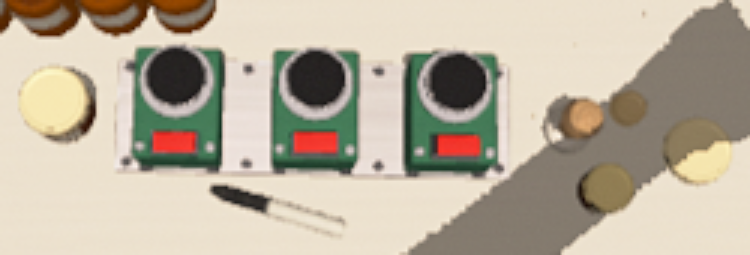

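The scene and top crops agree. The left tag is flush on its guide (top at 0.0926 m), the other two tags are up, and all cushions are back up. The bystanders are where they were; the only other change is the arm's shadow. Handing in.

```bash
python3 -c "
from rig import *
finish_job(); print(sense()['time_s'])"
```

```text
the job is handed in; nothing more can be done
the job is handed in; nothing more can be done
```

The left cushion has the worn spring. I pushed its red tag fully down and handed the job in at about 26 s of the 48 s allowed.

**Presses:** with shut fingertips I pressed the cushions left, middle, right and let each up again.

| Cushion | Depth pressed | Force |
|---|---|---|
| Left | 11.9 mm | 3.3 N |
| Middle | 11.0 mm | 9.1 N |
| Right | 10.5 mm | 11.1 N |

**Last checks:**
- **Tags:** the left tag's top measured 0.0926 m against a nominal 0.092 m, and the push had bottomed at about 14 mm. The other two are up at 0.106 m.
- **Cushions and bystanders:** all three cushions looked fully up, and nothing round the jig appeared to have moved. The only other change in the picture was the arm's shadow, which lay over the small things to the right. I judged those by eye because the picture comparison couldn't cover them.

**What disagreed:**
- **Push force:** the force on the fingertips rose to about 38 N when the tag hit its stop, above the 14 N I had set. That is well under the 120 N wrist limit.
- **Tag positions:** the scene camera put the middle and right tags about 3 mm to the side of the top camera's figure. The tag is 34 mm wide, so this did not matter.

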